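Load the squeeze tube into the spring-flap holder

ROBOT

A 7-joint arm with a two-finger parallel gripper is mounted at the origin on a cart in front of the work surface, level with it; the furniture and walls round the work are solid. World frame = base frame: x ahead of the robot, y to its left, z up, the work surface at z = 0. Lengths are in m, angles in degrees, forces in N, time in s.
With the tool pointing down it reaches from about 0.35 to 0.9 m from the base axis. Payload 7.2 kg.
Tool frame: the origin (TCP) lies midway between the tips of the shut fingers; the grasp point (between the pads) lies 19 mm behind it (env.grip_point_offset is the distance from the TCP to the grasp point, in m); y points along the fingers, z is the direction in which the jaws open and shut, and the axes are right-handed (so a half turn about y gives the same grasp; the last joint's range is limited). The gripper opens to 85 mm and grips with 20 to 120 N. Pads are 22 mm wide; open, the fingers measure 114 mm over their backs; the gripper's body (76 mm by 85 mm) begins 54 mm behind the grasp point. The pads swing forward as they close: fully open they stand 13 mm farther back than shut.
Start: joints at [66.967, 23.554, -0.728, 91.456, 0.321, 64.991, -4.71], TCP at [0.205, -0.591, 0.2] pointing down, gripper open.
Joint ranges: [-169.25, 169.25], [-16.82, 113.86], [-84.01, 82.57], [7.8, 145.47], [-59.2, 239.2], [7.22, 106.19], [-163.78, 163.78]. Speed limits (degrees/s): [136.94, 136.94, 172.46, 172.46, 180, 180, 180].

INTERFACE

Orientations are given as a 3x3 rotation matrix whose columns are the frame's x, y, z axes.
In Python, from plant import env gives the robot as it stands.
- The arm moves only by the tool carry_out, never from a script. Its argument "rows" is a list that holds one entry, the list of rows, each a list of 7 numbers: the shift along the tool's x, y, z in mm, then the turn, a rotation vector about the tool's x, y, z in degrees, then the opening in per cent of the stroke, from 0 (shut) to 100 (fully open). A call has 1 to 10 rows; each row is the pose to reach, as a shift and turn from the pose commanded when the call began, along the tool's axes at that moment; what a row does not reach only later rows make up. A row lasts 1/8 s, in which the tool goes at most 62.5 mm and 10.7 degrees, less where a joint would pass 70% of its speed; a pose out of reach is approached as far as the arm can. A call with a gripper value outside its range is refused whole. The fingers move at their own pace and stop on an object; the grip force is fixed at half the most. Time passes only in rows, so rows that repeat a pose let the fingers close. It gives the time, the measured TCP pose, the force and the opening at its end, in the units of the state.
- env.get_obs(): the state, without advancing time (a new reading comes with each control period).
- env.capture(name): name is "side" or "top"; returns a dict with "pixels" (400x640x3 uint8, blue, green, red), "mtx" (3x3 intrinsics, pixels), "pose" (4x4, takes a point from camera to world coordinates). Camera axes: x right, y up, looking along -z (the intrinsics and any distortion apply to the point x, -y, -z); pixel columns grow to the right and rows downward; lengths in m; the calibration is good to about 2 mm. A picture is of the moment at which its call begins. There is no depth.
- env.sign_off(): hands the job in, once; it reports no verdict.
Trained networks look in a picture, given as the dict that the camera call returned (one of the last four; its "shot" number tells which), for a name from the list of things; names that differ only in an ending like _2 or _b are one class to them, and where a whole thing is asked for, a point or a joint stands for the part that bears it (a point fixed in the world has none). Each returns a list of dicts, best first, with "confidence" (0 to 1); they miss things now and then, are a little off and sometimes report something else, mostly with a low value. They report only what shows in the picture. A call takes as long as a camera call.
- env.outline_of(picture, query): "region" (400x640 bool, what is visible of it).
- env.pinpoint(picture, query): "centre" ([x, y, z] in m, in world coordinates, good to about 4 mm: a listed point, or the origin of a listed thing).
The state is a dict: "clock": time; "joint_positions": joint angles; "qd": joint speeds; "joint_efforts": joint torques, N m; "eef_pos": TCP position; "orientation": TCP orientation; "contact_force": force on the tool from outside, world axes, zero at the start; "ft_torque": the same for the moment, N m; "width": finger opening in m.
Only numpy, scipy, OpenCV 4.12 (cv2) and the standard library are available. Lean on these libraries where they do the work, as an engineer would, in place of code of your own. Each camera call takes 0.05 s, during which the arm holds its last target.

TASK

Load the white squeeze tube into the white tube holder: with one fingertip press the orange bar beside the lane right down and keep it down, so that the blue spring flap stays open, and meanwhile with the other fingertip push the tube by its cap along the lane, flat end first, under the flap until it meets the back wall of the pocket. Then move away upward so that the flap comes down on the tube. Only push the tube, never grip or lift it, and leave the mug and the jars where they stand.

Things in the scene. Friction and masses are not known exactly. Their poses are not given: they have to be found in the camera images.
- tube_holder: White tube holder, fixed. Origin: on the worktop, middle of the lane's width, at the flap; x points along the lane into the pocket, y to the side of the bar, z up. The lane is an open channel (x from -295 mm, open mouth, to the flap at 0), floor 4 mm above the worktop, 54 mm wide inside, walls 4 mm thick with tops 15 mm above the worktop.
- back_wall (a point): Foot of the back wall inside the roofed pocket behind the flap, at holder x = 80 mm, on the lane's middle line. The pocket is 54 mm wide inside and 60 mm high outside; a grey linkage housing 52 mm high stands beside it on the bar's side (holder x from -25 to 85 mm, y up to 57 mm).
- bar (a joint): Travel of the orange bar, m: 0 up (at rest), grows as it is pressed straight down, 0.015 at its stop. A spring returns it: about 3 N starts it, 6 to 7 N hold it at its stop. It is linked to the flap (flap angle = 100 x this) and moves evenly wherever along its length it is pressed, so a fingertip may slide along it while holding it down.
- bar_top (a point): Centre of the orange bar's flat top. The bar is 240 mm long along the holder's x (x from -292 to -52 mm), 25 mm wide (holder y from 36.5 to 61.5 mm), parallel to the lane; its top is 26 mm above the worktop at rest and 11 mm when fully down.
- flap (a joint): Angle of the blue flap, rad: 0 shut, hanging across the lane; 1.5 fully open. Hinged at its top 52 mm above the worktop, 50 mm wide, 51 mm long; it swings outward and up over the last 55 mm of lane, so a tube pushed against it cannot open it. It clears the tube from about 1.3 rad on; released, it rests on the loaded tube at about 1.25 rad.
- tube_cap (a point): Middle of the flat end face of the tube's cap, 13 mm above the lane floor. The tube (white, green leaf print, 146 mm long, about 45 g, up to 30 mm high) lies in the lane with its cap towards the lane's mouth and its flat end towards the flap; the cap end is about 24 mm wide and 27 mm high.
- tube_flat (a point): Middle of the tube's thin flat (crimped) end, 45 mm wide and 3 mm thick, lying on the lane floor; 145 mm from the cap's end face. Fully loaded, it touches the back wall (80 mm past the flap) and the cap stands about 65 mm outside the flap.
- mug: Green and white mug, 78x116x101 mm with handle, origin at the centre of its underside: leave alone.
- spice_jar: Spice jar with a black lid, 41 mm wide, 105 mm high, origin at the centre of its underside: leave alone.
- orange_jar: Jar with orange lid and foot, 62 mm wide, 110 mm high, origin at the centre of its underside: leave alone.

How it is judged:
By the outcome, as a careful person would: the job done as asked, in the order asked, and still so for the second after the job is handed in, with the robot touching nothing.
It also fails if it takes over 38 s, if anything falls off the work surface, if the arm or the gripper's body presses on something with over 40 N, if the wrist force passes 120 N, or if a joint passes its speed limit or range.

## Working session

There is one attempt and no reset: what is moved stays moved. The work goes in short steps, Python scripts to look and compute and a tool call to move; the robot and the scene stay as the last step left them, time stands still between calls to the robot, and variables do not carry over. Pictures are saved under pics/ and viewed, and the job is handed in when it is done.

Besides the shell and the picture viewer there is one more tool, called after "Request:" as name(argument=value, ...) on one line, values as JSON. carry_out: Moves the arm, as the interface text tells. Its arguments: {"type":"object","properties":{"rows":{"type":"array","items":{"type":"array","items":{"type":"array","items":{"type":"number"}}}}},"required":["rows"]}

```bash
ls; mkdir -p pics
python3 - <<'E'
from plant import env
import cv2,numpy as np
o=env.get_obs()
for k,v in o.items(): print(k,np.round(v,3).tolist())
for n in("side","top"):
    p=env.capture(n); cv2.imwrite(f"pics/{n}0.png",p["pixels"])
    print(n,np.round(p["mtx"],1).tolist(),np.round(p["pose"],3).tolist(),[k for k in p])
    for q in["tube_holder","back_wall","bar_top","tube_cap","tube_flat","mug","spice_jar","orange_jar"]:
        r=env.pinpoint(p,q); print(q,[(np.round(x["centre"],4).tolist(),round(x["confidence"],2)) for x in r[:2]])
E
```

```text
pics
clock 0.0
joint_positions [66.968, 23.601, -0.729, 91.505, 0.321, 64.99, -4.709]
qd [-0.022, -0.094, 0.049, -0.056, 0.064, 0.05, -0.052]
joint_efforts [-0.001, -60.063, 0.681, -29.942, 0.014, 0.011, 0.0]
eef_pos [0.205, -0.59, 0.199]
orientation [[-0.945, -0.001, 0.328], [-0.328, 0.002, -0.945], [0.0, -1.0, -0.002]]
contact_force [-0.37, -0.866, -0.764]
ft_torque [0.001, -0.026, 0.031]
width 0.085
side [[496.5, 0.0, 321.7], [0.0, 496.5, 199.6], [0.0, 0.0, 1.0]] [[1.0, -0.001, -0.021, 0.517], [-0.018, 0.491, -0.871, -1.379], [0.011, 0.871, 0.491, 0.86], [0.0, 0.0, 0.0, 1.0]] ['pixels', 'mtx', 'pose', 'shot']
tube_holder [([0.5049, 0.0888, 0.0025], 0.83)]
back_wall [([0.5062, 0.1682, 0.0052], 0.7)]
bar_top []
tube_cap [([0.4923, -0.1391, 0.0192], 0.68)]
tube_flat [([0.4996, 0.007, 0.007], 0.71)]
mug [([0.4825, -0.3125, -0.0008], 0.7)]
spice_jar [([0.442, 0.3589, -0.0005], 0.58)]
orange_jar [([0.6747, 0.3667, -0.0031], 0.52), ([0.4385, 0.3591, 0.0018], 0.5)]
top [[367.5, 0.0, 320.1], [0.0, 367.5, 196.7], [0.0, 0.0, 1.0]] [[0.011, 0.983, -0.186, 0.359], [-1.0, 0.009, -0.016, 0.019], [-0.015, 0.186, 0.982, 1.031], [0.0, 0.0, 0.0, 1.0]] ['pixels', 'mtx', 'pose', 'shot']
tube_holder [([0.5055, 0.09, 0.0026], 0.73)]
back_wall [([0.4816, -0.3104, -0.0004], 0.52)]
bar_top [([0.4448, -0.0821, 0.0259], 0.91)]
tube_cap [([0.4945, -0.1379, 0.0152], 0.71)]
tube_flat [([0.4973, 0.0062, 0.0018], 0.66)]
mug [([0.4839, -0.3094, -0.0028], 0.61)]
spice_jar [([0.4396, 0.3577, 0.0001], 0.6), ([0.4825, -0.3094, -0.0008], 0.24)]
orange_jar [([0.6767, 0.3663, -0.0016], 0.78), ([0.4996, 0.0071, 0.0044], 0.59)]
```

View pics/side0.png

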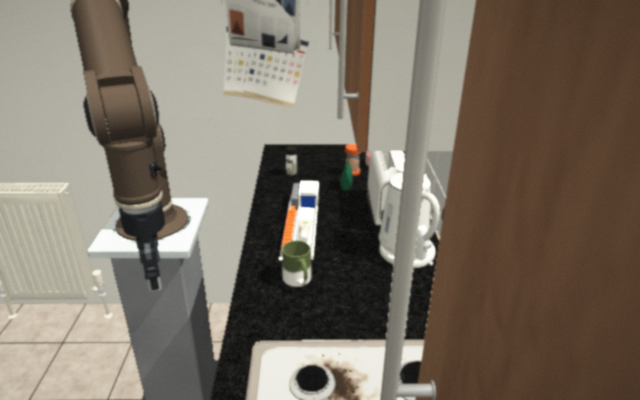

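View pics/top0.png

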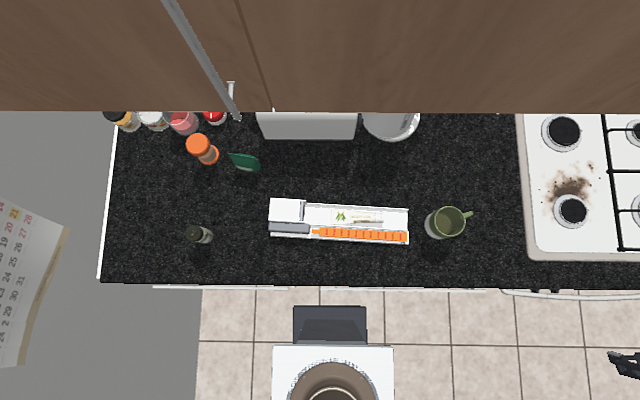

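The side view shows the lane running away from the camera, with the mug at (296,262). The top view shows the bar at about (312–407, 234), the tube at about (355,216), the flap end at about (305,210) and the mug at (447,221). Next I'll measure the holder's heading from the bar.

```bash
cat > h.py <<'E'
import numpy as np,cv2
def toplane(p,uv,z):
    uv=np.atleast_2d(uv).astype(float);K=p["mtx"];T=np.array(p["pose"])
    d=np.c_[(uv[:,0]-K[0,2])/K[0,0],-(uv[:,1]-K[1,2])/K[1,1],-np.ones(len(uv))]@T[:3,:3].T
    o=T[:3,3]; return o+d*((z-o[2])/d[:,2])[:,None]
def project(p,P):
    P=np.atleast_2d(P);T=np.array(p["pose"]);K=p["mtx"]
    c=(P-T[:3,3])@T[:3,:3]; return np.c_[K[0,2]+K[0,0]*c[:,0]/-c[:,2],K[1,2]-K[1,1]*c[:,1]/-c[:,2]]
E
python3 - <<'E'
from plant import env
from h import *
import cv2
p=env.capture("top"); im=p["pixels"]
for r in env.outline_of(p,"bar")[:1]: print(r["confidence"],r["region"].sum())
hsv=cv2.cvtColor(im,cv2.COLOR_BGR2HSV)
m=((hsv[...,0]>5)&(hsv[...,0]<22)&(hsv[...,1]>140)&(hsv[...,2]>120))
m[:220]=0;m[250:]=0;m[:,:305]=0;m[:,415:]=0
v,u=np.nonzero(m)
P=toplane(p,np.c_[u,v],0.026)[:,:2]
(c,s,a)=cv2.minAreaRect((P*1000).astype(np.float32)); print("rect",c,s,a)
cc=P.mean(0);w,V=np.linalg.eigh(np.cov(P.T));d=V[:,1]*np.sign(V[1,1]);th=np.degrees(np.arctan2(d[1],d[0]));print("bar",cc,th)
# estimate origin from rectangle centre
for yaw in(th,):
    t=np.radians(yaw);R=np.array([[np.cos(t),-np.sin(t)],[np.sin(t),np.cos(t)]])
    print("origin",cc-R@[-.172,.049])
    o=cc-R@[-.172,.049]
    for n,q in dict(cap=(.4934,-.1385),flat=(.4985,.0066),back=(.5062,.1682),orig=(.5052,.0894)).items(): print(n,R.T@(np.array(q)-o))
x=im.copy()
def L(pts):
    W=[np.r_[o+R@np.array(q[:2]),q[2]] for q in np.array(pts)/1000.]
    cv2.polylines(x,[np.round(project(p,W)).astype(int)],True,(255,0,255),1)
L([(-292,36.5,26),(-52,36.5,26),(-52,61.5,26),(-292,61.5,26)])
L([(-295,27,15),(0,27,15),(0,-27,15),(-295,-27,15)])
L([(-295,31,15),(0,31,15),(0,-31,15),(-295,-31,15)])
cv2.imwrite("pics/crop1.png",cv2.resize(x[180:260,250:490],None,fx=3.3,fy=3.3,interpolation=cv2.INTER_CUBIC))
E
```

```text
0.93 849
rect (446.657958984375, -71.16000366210938) (256.61187744140625, 23.63772201538086) 87.1950912475586
bar [ 0.44638265 -0.07745361] 87.08477986991555
origin [0.50406686 0.09183175]
cap [-0.23057617 -0.00106121]
flat [-0.08540457  0.00122492]
back [0.07637791 0.00175357]
orig [-0.00237097 -0.00125535]
```

View pics/crop1.png

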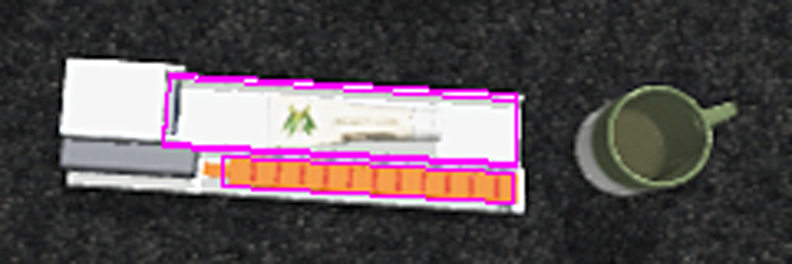

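The bar overlay matches the picture. The orange link stub pulls the bar centroid about 2–3 mm, so I take the origin at about (0.5045, 0.0895), yaw 87.1° and cap x at about -228 mm.

```bash
cat >> h.py <<'E'
from scipy.spatial.transform import Rotation as Ro
t=np.radians(87.1);R2=np.array([[np.cos(t),-np.sin(t)],[np.sin(t),np.cos(t)]]);O=np.array([.5045,.0895])
HR=np.eye(3);HR[:2,:2]=R2
# desired tool: z=-holder y, y=down, x=y×z
TZ=-HR[:,1];TY=np.array([0,0,-1.]);TR=np.c_[np.cross(TY,TZ),TY,TZ]
def toH(p): return np.r_[R2.T@(np.array(p[:2])-O),p[2]]*1000
def toW(h): h=np.array(h)/1000.;return np.r_[O+R2@h[:2],h[2]]
E
python3 - <<'E'
from plant import env
from h import *
o=env.get_obs();A=np.array(o["orientation"]);e=np.array(o["eef_pos"])
print(TR.round(3))
for h in[(-255,24,200),(-255,24,60)]:
    print(toW(h).round(4),(A.T@(toW(h)-e)*1000).round(1))
print(np.degrees(Ro.from_matrix(A.T@TR).as_rotvec()).round(2))
E
```

```text
[[-0.051  0.     0.999]
 [-0.999  0.    -0.051]
 [-0.    -1.    -0.   ]]
[ 0.4676 -0.164   0.2   ] [-3.882e+02 -1.000e-01 -3.169e+02]
[ 0.4676 -0.164   0.06  ] [-388.2  139.9 -316.9]
[ -0.   -67.97   0.  ]
```

Request:
carry_out(rows=[[[-43,0,-35,0,-7.5,0,40],[-86,0,-70,0,-15,0,40],[-129,0,-106,0,-22.6,0,40],[-173,0,-141,0,-30,0,40],[-216,0,-176,0,-37.7,0,40],[-259,0,-211,0,-45.3,0,40],[-302,0,-246,0,-52.9,0,40],[-345,0,-282,0,-60.4,0,40],[-388.2,0,-316.9,0,-67.97,0,40],[-388.2,60,-316.9,0,-67.97,0,40]]])

```text
clock: 2.25
eef_pos: [0.4739, -0.1603, 0.1432]
orientation: [[-0.042, 0.011, 0.999], [-0.999, -0.002, -0.042], [0.001, -1.0, 0.011]]
contact_force: [-0.3, -2.3, -1.6]
width: 0.0346
```

```bash
cat > st.py <<'E'
from plant import env
from h import *
import sys
o=env.get_obs();A=np.array(o["orientation"])
print("t",o["clock"],"H",toH(o["eef_pos"]).round(1),"F",np.round(o["contact_force"],1),"w",round(o["width"],4),"rot",np.degrees(Ro.from_matrix(A.T@TR).as_rotvec()).round(2),"j",np.round(o["joint_positions"],1))
if len(sys.argv)>1:
    p=env.capture("top");cv2.imwrite(f"pics/{sys.argv[1]}_top.png",cv2.resize(p["pixels"][150:300,230:500],None,fx=2.9,fy=2.9,interpolation=cv2.INTER_CUBIC))
    s=env.capture("side");cv2.imwrite(f"pics/{sys.argv[1]}_side.png",cv2.resize(s["pixels"][130:310,180:400],None,fx=3.2,fy=3.2,interpolation=cv2.INTER_CUBIC))
    for n,q in(("top",p),("side",s)):
        for k in("tube_cap","tube_flat","bar_top"):
            print(n,k,[(toH(r["centre"]).round(1).tolist(),round(r["confidence"],2)) for r in env.pinpoint(q,k)[:1]])
E
python3 st.py a
```

```text
t 2.25 H [-251.    17.9  143.2] F [-0.3 -2.3 -1.6] w 0.0346 rot [-0.63  0.48  0.06] j [ 36.   16.9 -27.2 111.4   9.5  53.2   1.7]
top tube_cap [([-230.4, -4.2, 21.2], 0.84)]
top tube_flat [([-83.4, 2.0, 1.6], 0.7)]
top bar_top [([-175.6, 47.3, 27.0], 0.56)]
side tube_cap [([-226.4, -2.0, 20.7], 0.81)]
side tube_flat [([-86.4, 2.0, 8.2], 0.8)]
side bar_top [([-171.1, 52.1, 27.1], 0.87)]
```

Request:
carry_out(rows=[[[0,30,0,0,0,0,40],[0,70,0,0,0,0,40],[0,90,0,0,0,0,40],[0,90,0,0,0,0,40],[0,90,0,0,0,0,40]]])

```text
clock: 3.28
eef_pos: [0.4687, -0.1644, 0.0513]
orientation: [[-0.051, 0.002, 0.999], [-0.999, -0.001, -0.051], [0.001, -1.0, 0.002]]
contact_force: [1.0, -0.0, 0.1]
width: 0.0341
```

```bash
python3 st.py b
```

```text
t 3.275 H [-255.4   22.9   51.3] F [ 1.  -0.   0.1] w 0.0341 rot [-0.12 -0.04  0.04] j [ 33.7  24.2 -24.7 116.3  14.8  42.3  -3. ]
top tube_cap [([-233.4, -3.7, 16.8], 0.66)]
top tube_flat [([-79.3, 4.3, 4.3], 0.81)]
top bar_top [([-175.4, 49.5, 25.8], 0.81)]
side tube_cap [([-228.3, -1.2, 20.2], 0.6)]
side tube_flat [([-82.7, 1.5, 4.7], 0.45)]
side bar_top [([-173.8, 52.7, 22.8], 0.51)]
```

View pics/b_top.png

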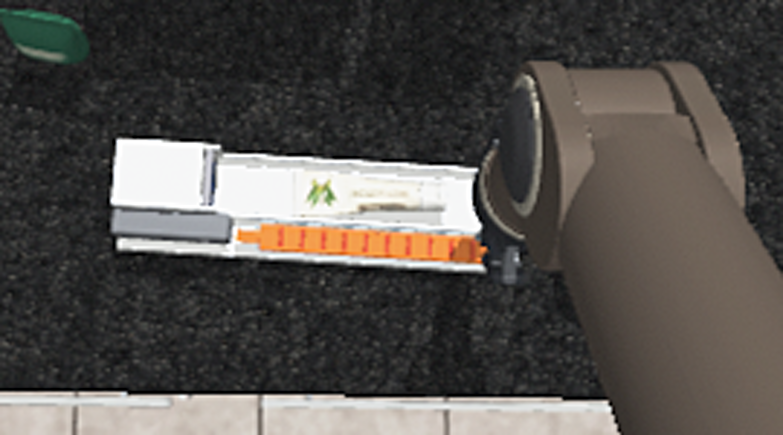

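View pics/b_side.png

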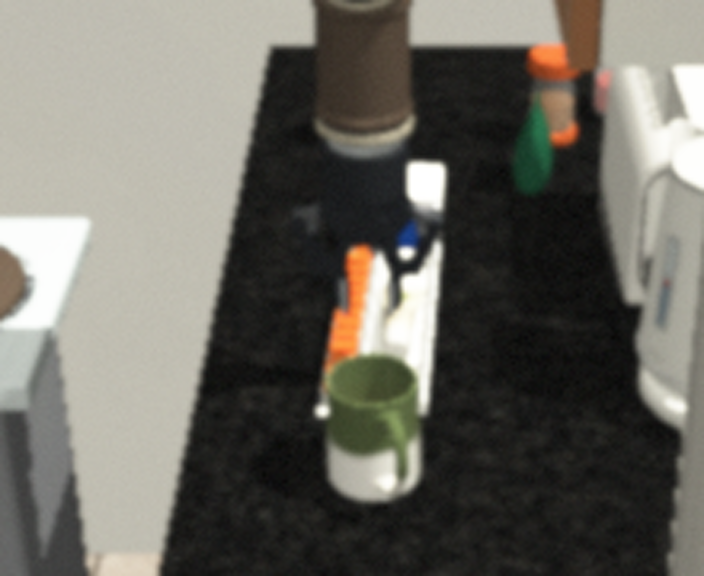

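The side view puts one finger over the bar at about (343,293) and the other over the lane at about (392,290). I'll descend and watch the force.

Request:
carry_out(rows=[[[0,12,-1,0,0,0,40],[0,22,-1,0,0,0,40],[0,27,-1,0,0,0,40],[0,30,-1,0,0,0,40],[0,30,-1,0,0,0,40]]])

```text
clock: 4.3
eef_pos: [0.4666, -0.1638, 0.0197]
orientation: [[-0.051, -0.0, 0.999], [-0.999, 0.0, -0.051], [-0.0, -1.0, -0.0]]
contact_force: [-0.7, -0.0, -0.8]
width: 0.0342
```

```bash
python3 st.py
```

```text
t 4.3 H [-254.9   25.    19.7] F [-0.7 -0.  -0.8] w 0.0342 rot [ 0.02 -0.   -0.01] j [ 32.4  27.  -23.4 117.6  16.8  38.5  -4.8]
```

Request:
carry_out(rows=[[[0,3,0,0,0,0,40],[0,6,0,0,0,0,40],[0,9,0,0,0,0,40],[0,9,0,0,0,0,40]]])

```text
clock: 4.8
eef_pos: [0.4665, -0.1638, 0.0106]
orientation: [[-0.051, -0.0, 0.999], [-0.999, 0.0, -0.051], [-0.0, -1.0, -0.0]]
contact_force: [-0.6, -0.6, 0.1]
width: 0.0341
```

```bash
python3 st.py c
```

```text
t 4.8 H [-254.9   25.1   10.6] F [-0.6 -0.6  0.1] w 0.0341 rot [ 0.02 -0.   -0.  ] j [ 32.1  27.9 -22.9 118.   17.5  37.4  -5.4]
top tube_cap [([-230.9, -1.6, 19.4], 0.82)]
top tube_flat [([-81.3, 3.4, 6.3], 0.92)]
top bar_top [([-176.6, 49.9, 29.9], 0.92)]
side tube_cap [([-228.2, -2.4, 21.1], 0.43)]
side tube_flat [([-83.9, 0.4, 6.5], 0.49)]
side bar_top [([-175.9, 47.9, 22.9], 0.68)]
```

View pics/c_top.png

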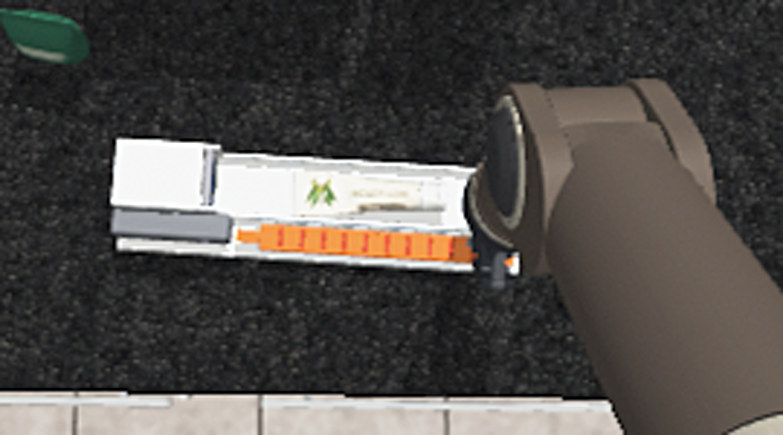

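View pics/c_side.png

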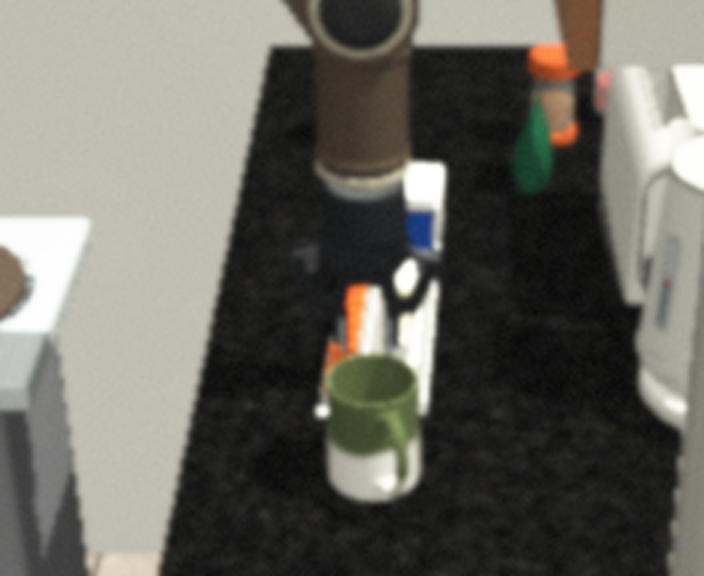

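Run:
```python
from plant import env
from h import *
p=env.capture("side");x=p["pixels"][215:275,265:325]
f=8
x=cv2.resize(x,None,fx=f,fy=f,interpolation=cv2.INTER_CUBIC)
def D(h,c):
    u=project(p,toW(h))[0];cv2.circle(x,tuple(int(a) for a in ((u-[265,215]+.5)*f)),3,c,-1)
for s in(36.5,61.5):
    for a in(-292,-266,-244,-52): D((a,s,26),(255,0,255))
for y in (25+17,25+31,25-17,25-31):
    for z in(11,26): D((-266,y,z),(0,255,0) if z==11 else (255,255,0))
cv2.imwrite("pics/d.png",x)
```

```text
(no output)
```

View pics/d.png

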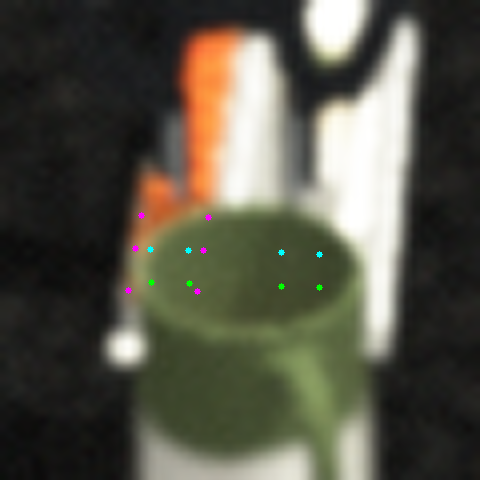

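No contact yet, and the picture shows the tips still at or just above bar height. I'll keep feeling downward.

Request:
carry_out(rows=[[[0,2,0,0,0,0,40],[0,4,0,0,0,0,40],[0,4,0,0,0,0,40]]])

```text
clock: 5.62
eef_pos: [0.4665, -0.1638, 0.0066]
orientation: [[-0.051, -0.0, 0.999], [-0.999, 0.0, -0.051], [-0.0, -1.0, -0.0]]
contact_force: [0.2, -0.3, 0.4]
width: 0.034
```

```bash
python3 st.py
```

```text
t 5.625 H [-254.9   25.1    6.6] F [ 0.2 -0.3  0.4] w 0.034 rot [ 0.02 -0.   -0.01] j [ 31.9  28.3 -22.7 118.1  17.7  36.9  -5.6]
```

Run:
```python
from plant import env
from h import *
p=env.capture("side");x=p["pixels"][195:275,260:340]
cv2.imwrite("pics/e_s.png",cv2.resize(x,None,fx=7,fy=7,interpolation=cv2.INTER_CUBIC))
p=env.capture("top");x=p["pixels"][180:260,360:460]
f=7;x=cv2.resize(x,None,fx=f,fy=f,interpolation=cv2.INTER_CUBIC)
for s in(42,56,-6,8):
  for a in(-266,-244):
    u=project(p,toW((a,s,26)))[0];cv2.circle(x,tuple(int(a) for a in ((u-[360,180]+.5)*f)),3,(255,0,255),-1)
cv2.imwrite("pics/e_t.png",x)
```

```text
(no output)
```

View pics/e_s.png

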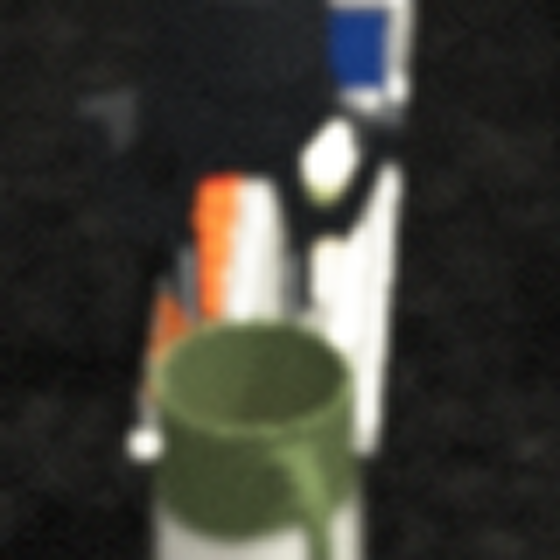

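View pics/e_t.png

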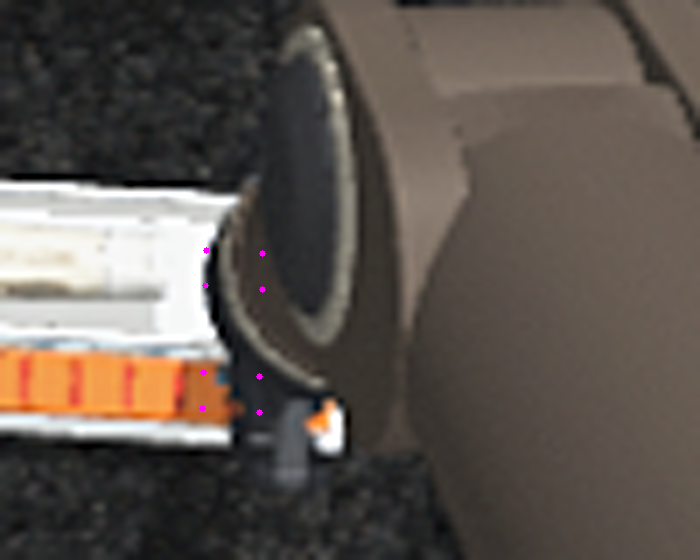

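Request:
carry_out(rows=[[[0,2,0,0,0,0,40],[0,4,0,0,0,0,40],[0,4,0,0,0,0,40]]])

```text
clock: 6.1
eef_pos: [0.4665, -0.1638, 0.0027]
orientation: [[-0.051, -0.0, 0.999], [-0.999, 0.0, -0.051], [-0.0, -1.0, -0.0]]
contact_force: [-0.6, -0.3, 1.1]
width: 0.0341
```

Request:
carry_out(rows=[[[0,2,0,0,0,0,40],[0,2,0,0,0,0,40]]])

```text
clock: 6.35
eef_pos: [0.4666, -0.1638, 0.0007]
orientation: [[-0.051, -0.0, 0.999], [-0.999, 0.0, -0.051], [-0.0, -1.0, -0.0]]
contact_force: [-0.1, -0.0, 0.7]
width: 0.0341
```

```bash
python3 - <<'E'
from plant import env
from h import *
p=env.capture("side");x=p["pixels"][195:275,260:340]
f=7;x=cv2.resize(x,None,fx=f,fy=f,interpolation=cv2.INTER_LANCZOS4)
for y,c in ((42,(255,0,255)),(56,(255,0,255)),(-6,(0,255,0)),(8,(0,255,0))):
  for z in(26,60):
    u=project(p,toW((-266,y,z)))[0];cv2.circle(x,tuple(int(a) for a in ((u-[260,195]+.5)*f)),3,c,-1)
cv2.imwrite("pics/f_s.png",x)
E
python3 st.py
```

```text
t 6.4 H [-254.9   25.     0.8] F [ 0.8 -0.4  0.4] w 0.0341 rot [ 0.01 -0.   -0.  ] j [ 31.6  28.8 -22.4 118.3  18.1  36.2  -6. ]
```

View pics/f_s.png

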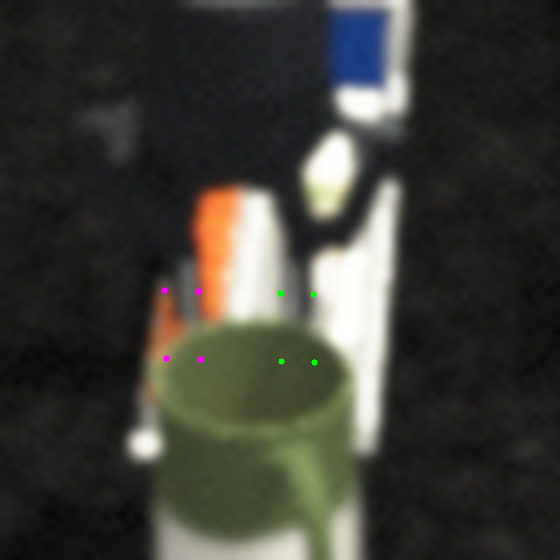

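Run:
```python
from plant import env
from h import *
p=env.capture("side");x=p["pixels"][175:275,250:350].astype(float)
x=np.clip(255*(x/255)**.5,0,255).astype(np.uint8)
f=6;x=cv2.resize(x,None,fx=f,fy=f,interpolation=cv2.INTER_LANCZOS4)
for z,c in((73,(255,0,255)),(1,(0,255,255)),(20,(0,255,0))):
  P=[project(p,toW(q))[0] for q in ((-255-38,25-42,z),(-255-38,25+42,z),(-255+38,25+42,z),(-255+38,25-42,z))] if z==73 else [project(p,toW(q))[0] for q in ((-266,49,z),(-266,1,z),(-244,1,z),(-244,49,z))]
  cv2.polylines(x,[((np.array(P)-[250,175]+.5)*f).astype(int)],True,c,1)
cv2.imwrite("pics/g_s.png",x)
```

```text
(no output)
```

View pics/g_s.png

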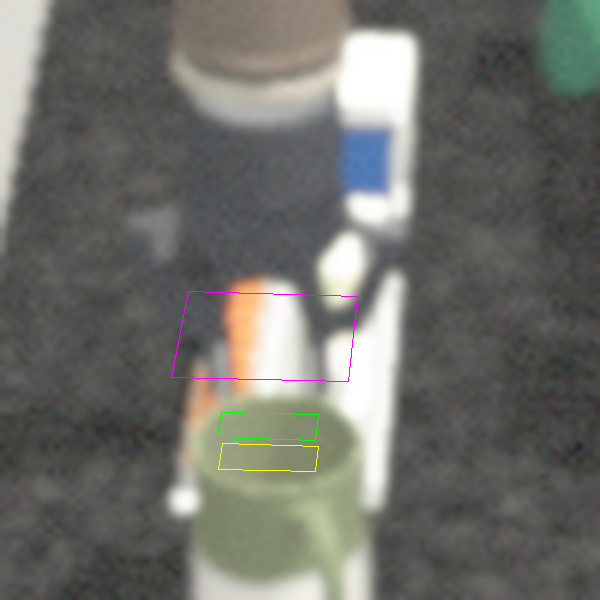

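The fingers are over the bar, but the visible geometry sits higher than the nominal TCP. The bar is the first thing the tips can touch, and it is soft for 15 mm, so I'll keep feeling down.

Request:
carry_out(rows=[[[0,3,0,0,0,0,40],[0,6,0,0,0,0,40],[0,6,0,0,0,0,40]]])

```text
clock: 6.82
eef_pos: [0.4665, -0.1638, -0.0054]
orientation: [[-0.051, -0.001, 0.999], [-0.999, 0.0, -0.051], [-0.0, -1.0, -0.001]]
contact_force: [0.0, -0.9, 0.1]
width: 0.0343
```

Run:
```python
from plant import env
from h import *
print(env.grip_point_offset, [k for k in dir(env) if k[0]!='_'])
p=env.capture("side")
for z in(.2,.213,.225,.25): print(z,project(p,[.205,-.59,z])[0].round(1))
x=cv2.imread("pics/side0.png")[190:310,100:200]
f=5;x=cv2.resize(x,None,fx=f,fy=f,interpolation=cv2.INTER_LANCZOS4)
x=np.clip(255*(x/255)**.5,0,255).astype(np.uint8)
d=np.array([.328,-.945,0])
for s in(-1,1):
  for z in(.2,.213): 
    u=project(p,np.array([.205,-.59,z])+s*d*.0425)[0];cv2.circle(x,tuple(int(a) for a in ((u-[100,190]+.5)*f)),3,(255,0,255),-1)
cv2.imwrite("pics/h0.png",x)
x=p["pixels"][175:275,250:350].astype(float)
x=np.clip(255*(x/255)**.5,0,255).astype(np.uint8)
x=cv2.resize(x,None,fx=6,fy=6,interpolation=cv2.INTER_LANCZOS4)
cv2.imwrite("pics/h1.png",x)
```

```text
0.0187 ['MotionError', 'capture', 'get_obs', 'grip_point_offset', 'outline_of', 'pinpoint', 'sign_off']
0.2 [157.  292.6]
0.213 [156.  287.5]
0.225 [155.1 282.8]
0.25 [153.1 272.8]
```

View pics/h0.png

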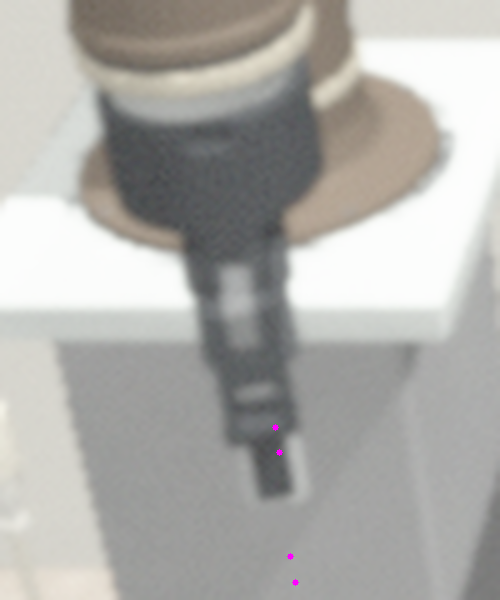

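View pics/h1.png

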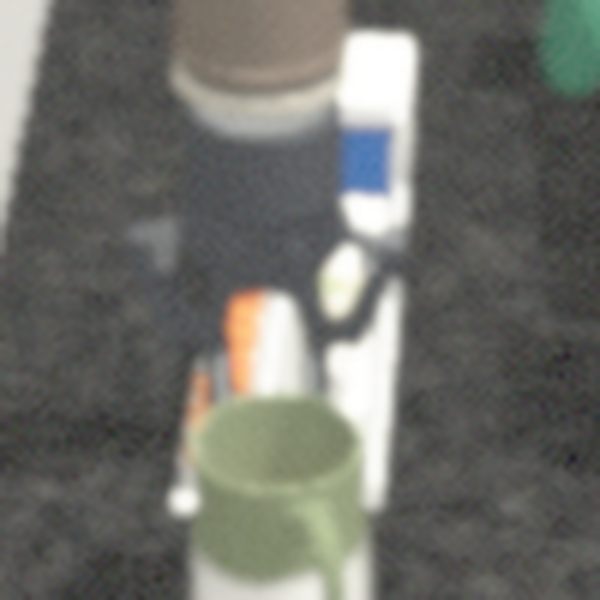

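Run:
```python
from plant import env
from h import *
p=env.capture("side")
x=p["pixels"][130:310,180:400].copy()
f=3.5;x=cv2.resize(x,None,fx=f,fy=f,interpolation=cv2.INTER_CUBIC)
def PL(P,c):
    u=np.array([project(p,q)[0] for q in P]);cv2.polylines(x,[((u-[180,130]+.5)*f).astype(int)],True,c,1)
H=lambda *a:[toW(q) for q in a]
PL(H((-295,27,15),(0,27,15),(0,-27,15),(-295,-27,15)),(255,0,255))
PL(H((0,31,60),(85,31,60),(85,-31,60),(0,-31,60)),(0,0,255))
PL(H((-292,36.5,26),(-52,36.5,26),(-52,61.5,26),(-292,61.5,26)),(255,255,0))
a=np.linspace(0,6.28,40)
for z in(0,.101): PL(np.c_[.483+.039*np.cos(a),-.311+.039*np.sin(a),0*a+z],(0,255,255))
cv2.imwrite("pics/i.png",x)
print(np.array(p["pose"]).tolist())
```

```text
[[0.9997809765827376, -0.0005288837149603849, -0.02092173858175751, 0.5171536939058818], [-0.01796758144441174, 0.490916230902443, -0.8710214809369387, -1.378732373722768], [0.010731490125130846, 0.8712066198776014, 0.490799205990738, 0.8604963834652263], [0.0, 0.0, 0.0, 1.0]]
```

View pics/i.png

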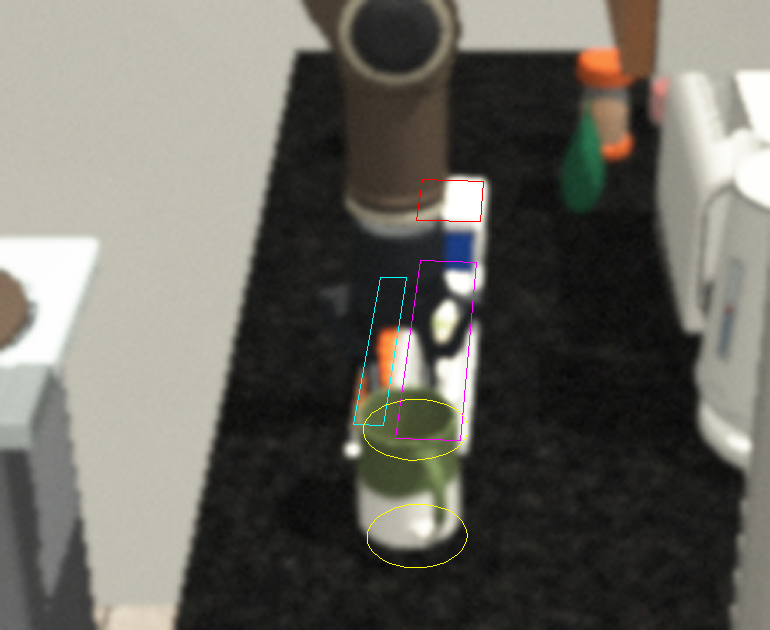

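Run:
```python
from plant import env
from h import *
p=env.capture("top")
x=p["pixels"][150:280,240:480].copy()
f=3.3;x=cv2.resize(x,None,fx=f,fy=f,interpolation=cv2.INTER_CUBIC)
x=np.clip(255*(x/255)**.6,0,255).astype(np.uint8)
cv2.imwrite("pics/j.png",x)
```

```text
(no output)
```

View pics/j.png

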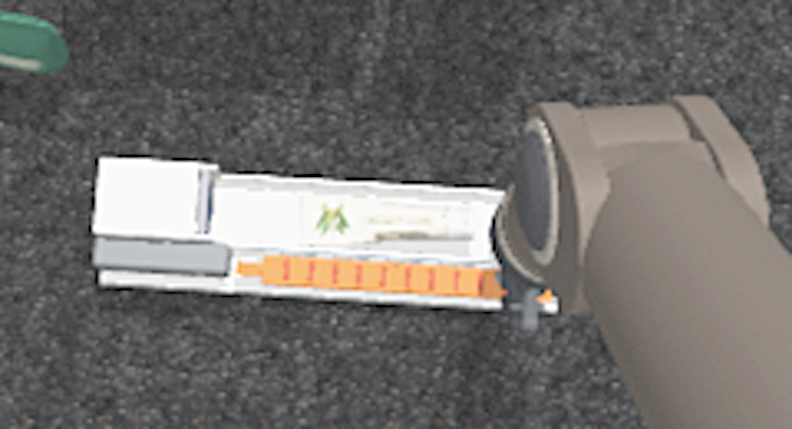

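The flap is still shut and the bar untouched, so I'll continue down.

Request:
carry_out(rows=[[[0,3,0,0,0,0,40],[0,6,0,0,0,0,40],[0,6,0,0,0,0,40]]])

```text
clock: 7.35
eef_pos: [0.467, -0.1639, -0.0111]
orientation: [[-0.051, 0.0, 0.999], [-0.999, -0.0, -0.051], [0.0, -1.0, 0.0]]
contact_force: [0.1, -0.2, 4.5]
width: 0.0345
```

Contact with 4.5 N, which matches the bar's starting force. I'll press further.

Request:
carry_out(rows=[[[0,3,0,0,0,0,40],[0,5,0,0,0,0,40],[0,5,0,0,0,0,40]]])

```text
clock: 7.72
eef_pos: [0.467, -0.1639, -0.016]
orientation: [[-0.051, 0.0, 0.999], [-0.999, -0.0, -0.051], [0.0, -1.0, 0.0]]
contact_force: [-1.0, 0.4, 5.0]
width: 0.0338
```

```bash
python3 st.py k
```

```text
t 7.725 H [-255.    24.6  -16. ] F [-1.   0.4  5. ] w 0.0338 rot [-0.03 -0.01  0.01] j [ 30.8  30.5 -21.4 118.7  19.3  34.1  -7. ]
top tube_cap [([-229.9, -2.2, 18.2], 0.93)]
top tube_flat [([-82.4, 1.7, 6.4], 0.82)]
top bar_top [([-174.3, 50.4, 17.3], 0.69)]
side tube_cap [([-228.2, -1.5, 22.4], 0.39)]
side tube_flat []
side bar_top [([-171.7, 50.4, 17.9], 0.51)]
```

View pics/k_top.png

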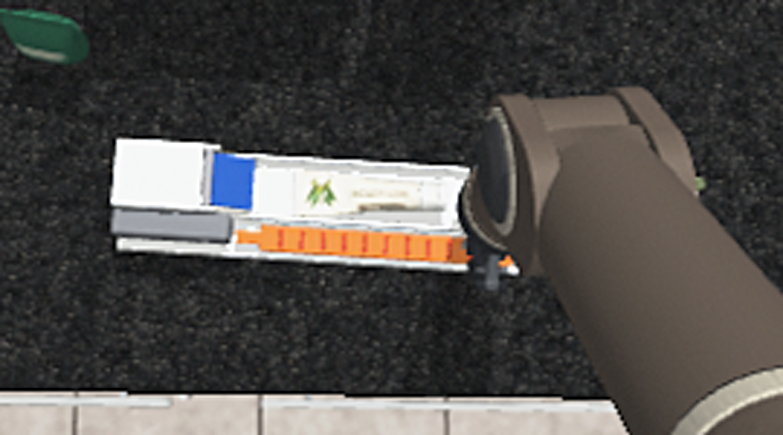

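View pics/k_side.png

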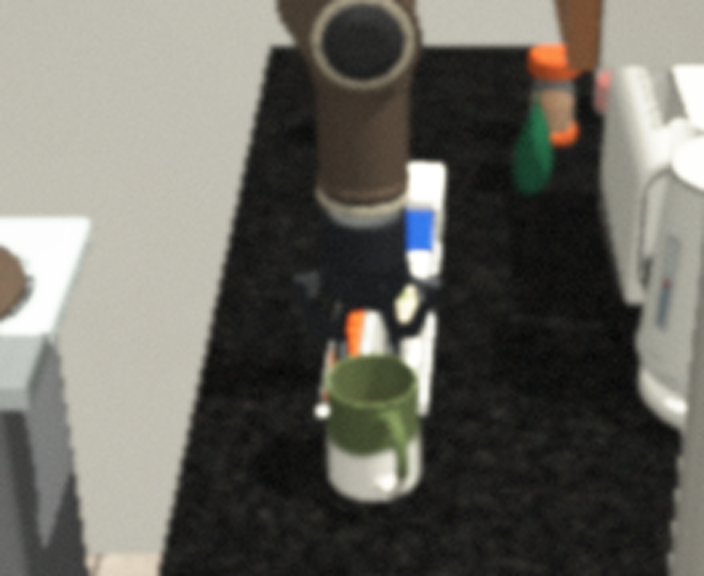

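Bar and flap respond: the bar top is at about 17.5 mm and blue is visible over the lane. I'll press to the stop.

Request:
carry_out(rows=[[[0,3,0,0,0,0,40],[0,6,0,0,0,0,40],[0,8,0,0,0,0,40],[0,9.5,0,0,0,0,40],[0,9.5,0,0,0,0,40]]])

```text
clock: 8.75
eef_pos: [0.4673, -0.1641, -0.0223]
orientation: [[-0.051, 0.001, 0.999], [-0.999, -0.002, -0.051], [0.002, -1.0, 0.001]]
contact_force: [-11.0, 3.3, 48.7]
width: 0.034
```

Hard stop reached at 48.7 N. I'll back off to a light overpress.

Request:
carry_out(rows=[[[0,-2.5,0,0,0,0,40],[0,-2.5,0,0,0,0,40]]])

```text
clock: 9.0
eef_pos: [0.4671, -0.164, -0.0216]
orientation: [[-0.051, 0.001, 0.999], [-0.999, -0.001, -0.051], [0.001, -1.0, 0.001]]
contact_force: [-3.6, 1.7, 22.1]
width: 0.0345
```

```bash
python3 st.py l
```

```text
t 9.0 H [-255.1   24.5  -21.6] F [-3.6  1.7 22.1] w 0.0345 rot [-0.06 -0.    0.06] j [ 30.4  31.  -21.1 118.9  19.8  33.4  -7.4]
top tube_cap [([-231.7, -2.1, 16.8], 0.68)]
top tube_flat [([-81.9, 5.0, 4.2], 0.78)]
top bar_top [([-176.1, 49.8, 13.9], 0.93)]
side tube_cap [([-228.6, -3.6, 21.7], 0.58)]
side tube_flat [([-83.0, 3.5, 5.1], 0.44)]
side bar_top [([-173.0, 53.0, 11.0], 0.46)]
```

View pics/l_top.png

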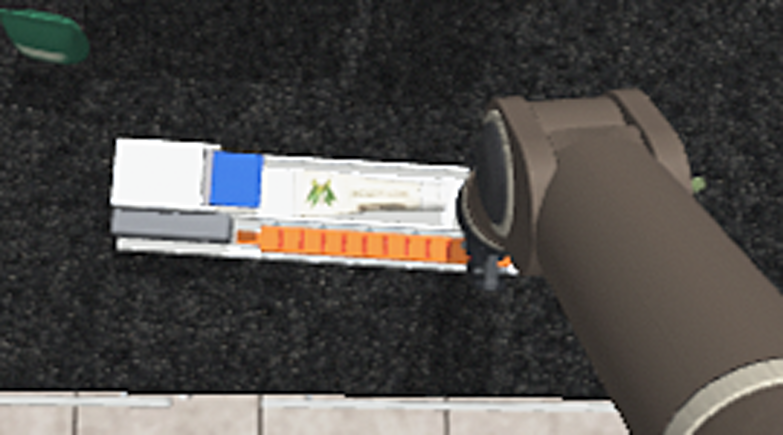

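View pics/l_side.png

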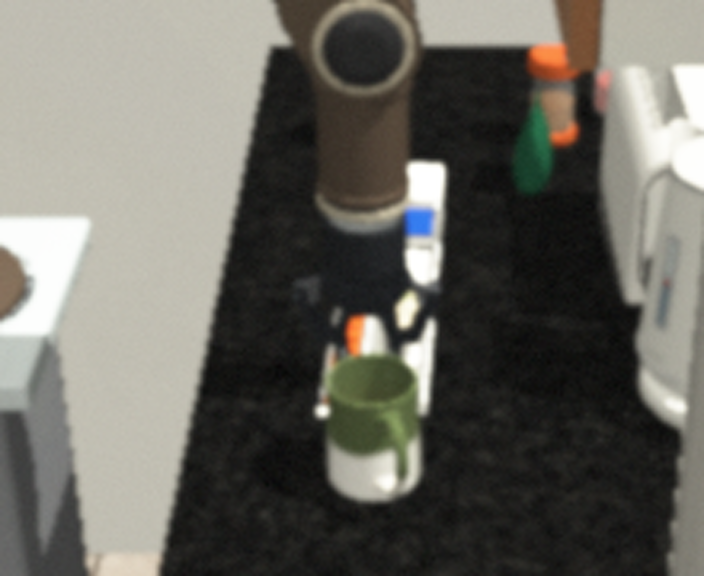

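The flap is fully open with the bar at its stop. Now I slide along the bar, with tool -x pointing into the lane.

Request:
carry_out(rows=[[[-4,-0.6,0,0,0,0,40],[-10,-0.6,0,0,0,0,40],[-17,-0.6,0,0,0,0,40],[-24,-0.6,0,0,0,0,40],[-31,-0.6,0,0,0,0,40],[-38,-0.6,0,0,0,0,40],[-45,-0.6,0,0,0,0,40],[-50,-0.6,0,0,0,0,40],[-50,-0.6,0,0,0,0,40]]])

```text
clock: 10.52
eef_pos: [0.4705, -0.1165, -0.0213]
orientation: [[-0.052, 0.002, 0.999], [-0.999, -0.003, -0.052], [0.003, -1.0, 0.002]]
contact_force: [-0.3, -7.0, 14.5]
width: 0.034
```

```bash
python3 st.py m
```

```text
t 10.525 H [-207.5   23.5  -21.3] F [-0.3 -7.  14.5] w 0.034 rot [-0.14 -0.07  0.19] j [ 24.8  30.2 -20.9 120.4  19.9  32.5 -13.4]
top tube_cap [([-197.3, -3.8, 18.2], 0.94)]
top tube_flat [([-49.9, 1.9, 6.6], 0.73)]
top bar_top [([-175.4, 50.3, 12.1], 0.63)]
side tube_cap [([-195.7, -0.5, 20.6], 0.64)]
side tube_flat [([-173.7, 49.2, 11.9], 0.68)]
side bar_top [([-173.8, 51.5, 10.8], 0.62)]
```

View pics/m_top.png

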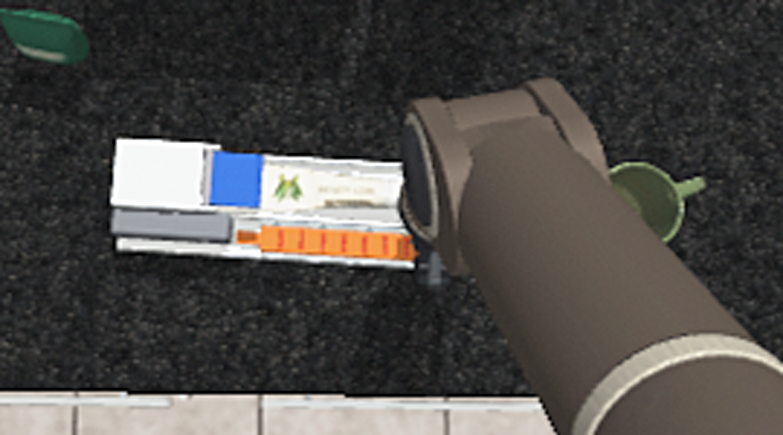

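View pics/m_side.png

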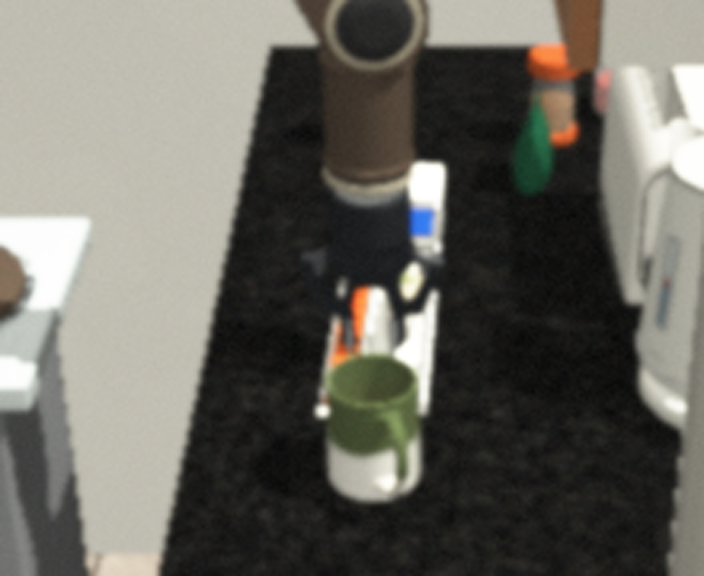

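The tube has moved 33 mm with the cap against the finger (cap -196, TCP -207, so the finger front is at +11 as expected). The flap is still fully open, so I continue.

Request:
carry_out(rows=[[[-6,0,0,0,0,0,40],[-15,0,0,0,0,0,40],[-25,0,0,0,0,0,40],[-35,0,0,0,0,0,40],[-45,0,0,0,0,0,40],[-55,0,0,0,0,0,40],[-65,0,0,0,0,0,40],[-74,0,0,0,0,0,40],[-80,0,0,0,0,0,40],[-80,0,0,0,0,0,40]]])

```text
clock: 12.18
eef_pos: [0.4745, -0.0365, -0.0213]
orientation: [[-0.052, 0.002, 0.999], [-0.999, -0.003, -0.052], [0.003, -1.0, 0.002]]
contact_force: [0.2, -8.1, 15.7]
width: 0.0338
```

```bash
python3 st.py n
```

```text
t 12.175 H [-127.4   23.6  -21.3] F [ 0.2 -8.1 15.7] w 0.0338 rot [-0.12 -0.08  0.18] j [ 15.2  29.6 -20.8 121.5  19.8  31.9 -23.1]
top tube_cap []
top tube_flat []
top bar_top []
side tube_cap [([-113.1, -1.4, 21.2], 0.36)]
side tube_flat [([27.7, -6.6, 6.8], 0.43)]
side bar_top []
```

View pics/n_top.png

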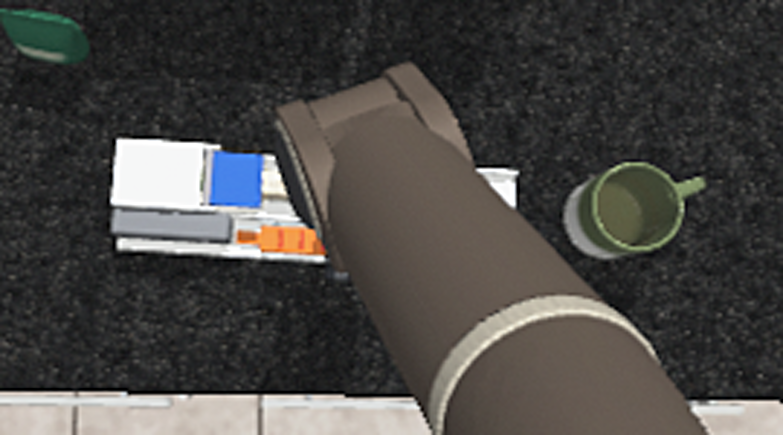

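View pics/n_side.png

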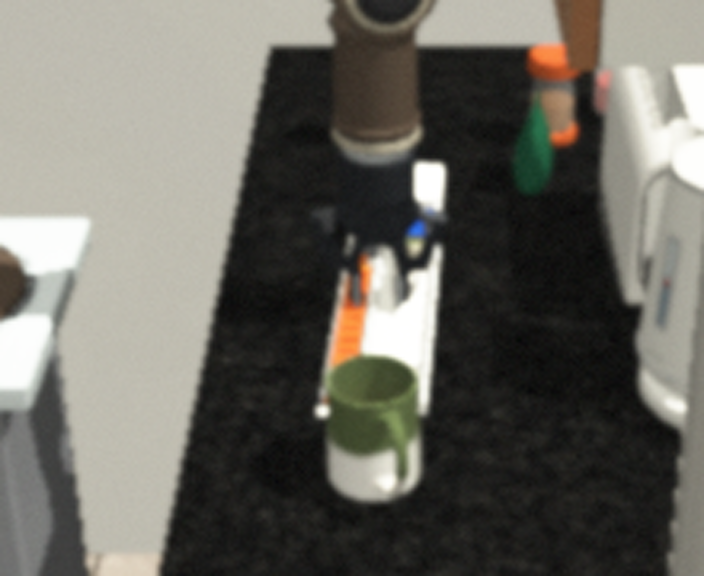

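The fingertips show at (357,303) and (395,303). The gripper body ends about 70 mm above them, so it clears the flap. The tube is under the open flap, with about 51 mm left.

Request:
carry_out(rows=[[[-6,0,0,0,0,0,40],[-14,0,0,0,0,0,40],[-22,0,0,0,0,0,40],[-30,0,0,0,0,0,40],[-37,0,0,0,0,0,40],[-42,0,0,0,0,0,40],[-44,0,0,0,0,0,40],[-44,0,0,0,0,0,40]]])

```text
clock: 13.58
eef_pos: [0.4764, 0.0069, -0.0215]
orientation: [[-0.053, 0.001, 0.999], [-0.999, -0.004, -0.052], [0.004, -1.0, 0.001]]
contact_force: [-0.1, -8.6, 15.6]
width: 0.0343
```

Request:
carry_out(rows=[[[-1.5,0,0,0,0,0,40],[-3,0,0,0,0,0,40],[-3,0,0,0,0,0,40]]])

```text
clock: 13.95
eef_pos: [0.4765, 0.0095, -0.0216]
orientation: [[-0.053, 0.001, 0.999], [-0.999, -0.004, -0.053], [0.004, -1.0, 0.001]]
contact_force: [-1.3, -10.8, 15.7]
width: 0.0341
```

Request:
carry_out(rows=[[[-1.5,0,0,0,0,0,40],[-3,0,0,0,0,0,40],[-3,0,0,0,0,0,40]]])

```text
clock: 14.32
eef_pos: [0.4766, 0.0125, -0.0215]
orientation: [[-0.053, 0.001, 0.999], [-0.999, -0.004, -0.053], [0.004, -1.0, 0.001]]
contact_force: [-0.6, -11.6, 15.3]
width: 0.0343
```

```bash
python3 st.py q
```

```text
t 14.325 H [-78.3  23.9 -21.5] F [ -0.6 -11.6  15.3] w 0.0343 rot [-0.07 -0.15  0.23] j [  9.1  29.7 -20.7 121.3  19.8  32.1 -29. ]
top tube_cap [([1.1, -0.5, -3.5], 0.48)]
top tube_flat []
top bar_top []
side tube_cap [([-68.4, -1.9, 21.4], 0.55)]
side tube_flat []
side bar_top [([-173.7, 51.7, 10.5], 0.54)]
```

View pics/q_side.png

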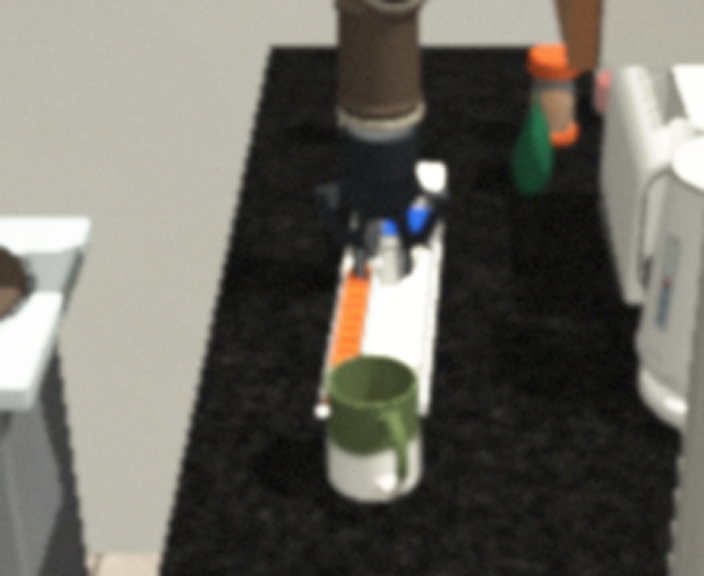

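View pics/q_top.png

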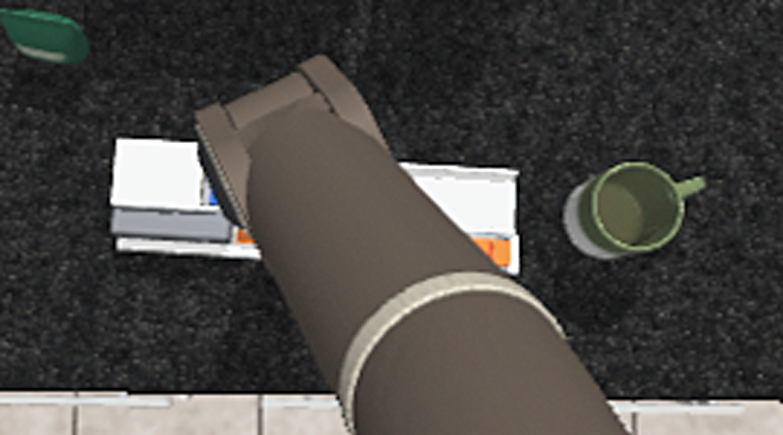

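Cap estimate is -68 and no firm wall contact yet. I'll creep forward.

Request:
carry_out(rows=[[[-1,0,0,0,0,0,40],[-2,0,0,0,0,0,40],[-2,0,0,0,0,0,40]]])

```text
clock: 15.1
eef_pos: [0.4765, 0.0125, -0.0216]
orientation: [[-0.055, 0.0, 0.999], [-0.998, -0.006, -0.055], [0.006, -1.0, 0.001]]
contact_force: [-0.7, -15.9, 17.5]
width: 0.0346
```

Request:
carry_out(rows=[[[-1,0,0,0,0,0,40],[-2,0,0,0,0,0,40],[-2,0,0,0,0,0,40]]])

```text
clock: 15.48
eef_pos: [0.4766, 0.0128, -0.0215]
orientation: [[-0.056, -0.0, 0.998], [-0.998, -0.008, -0.056], [0.008, -1.0, 0.0]]
contact_force: [-1.0, -20.5, 17.8]
width: 0.0344
```

The TCP stopped while the force rose from 9 to 20 N, so the tube is at the back wall. I'll relieve the push, then go straight up.

Request:
carry_out(rows=[[[4,0,0,0,0,0,40],[7,0,0,0,0,0,40],[7,-5,0,0,0,0,40],[7,-12,0,0,0,0,40],[7,-22,0,0,0,0,40],[7,-40,0,0,0,0,40],[7,-70,0,0,0,0,40],[7,-110,0,0,0,0,40],[7,-150,0,0,0,0,40],[7,-150,0,0,0,0,40]]])

```text
clock: 16.73
eef_pos: [0.4776, 0.0132, 0.1307]
orientation: [[-0.051, 0.006, 0.999], [-0.999, -0.0, -0.051], [-0.0, -1.0, 0.006]]
contact_force: [-0.2, -0.6, -0.4]
width: 0.0342
```

Request:
carry_out(rows=[[[50,-20,0,0,0,0,40],[100,-40,0,0,0,0,40],[150,-60,-10,0,0,0,40],[200,-60,-30,0,0,0,40],[240,-60,-60,0,0,0,40],[280,-60,-90,0,0,0,40],[300,-60,-110,0,0,0,40],[300,-60,-110,0,0,0,40]]])

```text
clock: 17.73
eef_pos: [0.3484, -0.2823, 0.1868]
orientation: [[-0.055, -0.002, 0.998], [-0.998, 0.0, -0.055], [-0.0, -1.0, -0.002]]
contact_force: [1.0, 0.9, 0.6]
width: 0.034
```

```bash
python3 st.py r
```

```text
t 17.725 H [-379.3  137.1  186.8] F [1.  0.9 0.6] w 0.034 rot [ 0.1  -0.24 -0.02] j [ 47.2   8.  -15.8 114.8   2.6  57.6  27. ]
top tube_cap [([-72.3, -6.1, 15.7], 0.49)]
top tube_flat [([264.6, 78.9, -1.0], 0.71)]
top bar_top [([-174.1, 51.7, 12.7], 0.77)]
side tube_cap [([-68.1, -3.8, 21.0], 0.58)]
side tube_flat [([77.7, -7.6, 6.6], 0.46)]
side bar_top [([-173.3, 49.9, 12.0], 0.8)]
```

View pics/r_top.png

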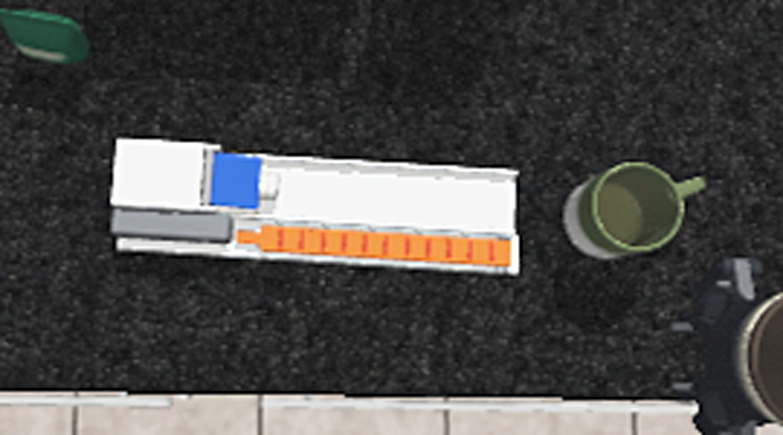

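View pics/r_side.png

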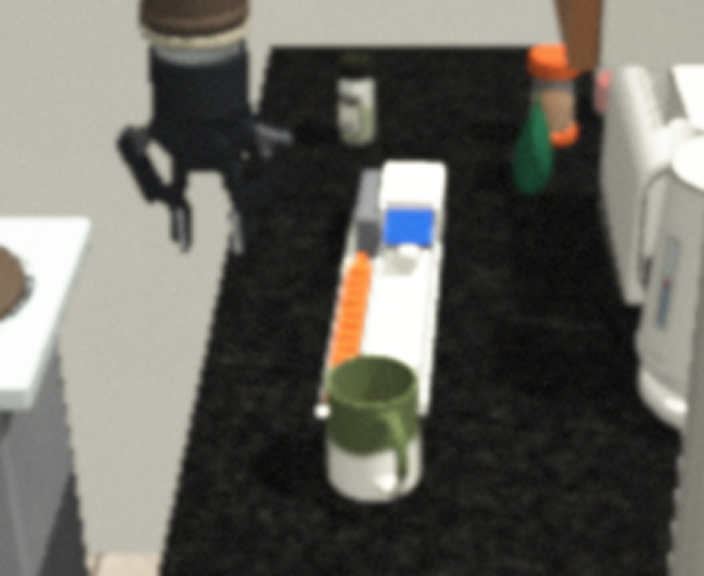

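Run:
```python
from plant import env
from h import *
p=env.capture("top");f=9
x=p["pixels"][190:240,265:355];print(p["shot"])
cv2.imwrite("pics/s1.png",cv2.resize(x,None,fx=f-1,fy=f-1,interpolation=cv2.INTER_CUBIC))
x=p["pixels"][190:245,355:415]
cv2.imwrite("pics/s2.png",cv2.resize(x,None,fx=8,fy=8,interpolation=cv2.INTER_CUBIC))
for h in((-295,0,15),(-292,49,26),(-292,49,24),(0,0,60),(85,0,60),(-65,0,31),(-65,0,17),(-70,0,31),(-48,0,40),(-25,45,52),(85,45,52)): print(h,project(p,toW(h))[0].round(2))
for q in("tube_holder","back_wall"):
    print(q,[(np.round(r["centre"],4).tolist(),round(r["confidence"],2)) for r in env.pinpoint(p,q)[:1]])
```

```text
30
(-295, 0, 15) [406.74 219.07]
(-292, 49, 26) [406.18 236.38]
(-292, 49, 24) [406.02 236.44]
(0, 0, 60) [299.55 210.34]
(85, 0, 60) [267.92 208.47]
(-65, 0, 31) [323.88 213.32]
(-65, 0, 17) [323.9  214.03]
(-70, 0, 31) [325.7  213.43]
(-48, 0, 40) [317.63 212.48]
(-25, 45, 52) [307.87 228.  ]
(85, 45, 52) [266.9  225.52]
tube_holder [([0.5021, 0.0879, -0.0], 0.72)]
back_wall []
```

View pics/s1.png

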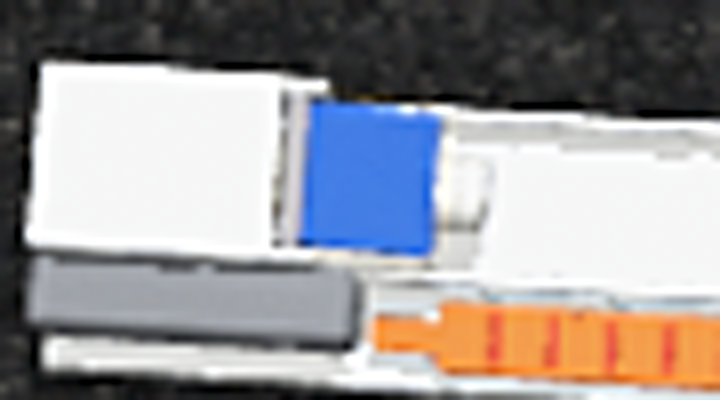

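View pics/s2.png

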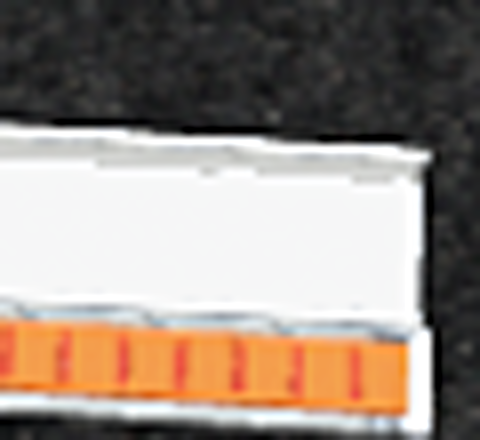

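Against nearby holder features (housing corner, flap edge, pocket end), which sit 0.7–1.9 px right of the model, the cap edge comes out at about -66 mm. That agrees with the 65 mm expected for a fully loaded tube, and with the hard stop felt. Mug and jars are where they were.

Run:
```python
from plant import env
print(env.get_obs()["contact_force"],env.get_obs()["clock"]); print(env.sign_off())
```

```text
[0.3805703  0.95827419 0.23266172] 18.275
the job is handed in; nothing more can be done
None
```

The tube is loaded and the job is handed in at 18.3 s. One fingertip held the orange bar at its stop with the flap fully open. The other pushed the tube by its cap until the arm stopped and the force rose from about 9 to 20 N. I then eased off, went straight up and moved clear.

**Last checks**
- **Flap:** it rests on the tube. The bar top reads about 12–13 mm, close to the 13.5 mm expected with the flap resting on the loaded tube.
- **Mug and jars:** they look unmoved in the pictures.
- **Robot:** it touches nothing; the force reads about 1 N or less, which is noise.

**Disagreements and rough spots**
- **Cap position:** the networks put the cap face 68–72 mm outside the flap, against the 65 mm expected. Measured against nearby holder features in the top picture, it comes to about 66 mm. I took the hard stop as the deciding evidence that the tube is at the back wall.
- **Fingertip height:** the fingertips met the bar about 33 mm higher than the reported TCP height implied, so I found the bar by force. The side camera's calibration was also off by several pixels near the mug.
- **Bar force:** while finding the bar's stop, the fingertip force briefly reached about 49 N before I backed off.

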